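# Set the rail stop one notch up and hang the carrier

### The job

The sloping feed rail must be reset for the next part: squeeze the spring latch tab of its stop slide and move the stop one notch up the rail (towards the high end), then let go so that it locks in that notch. After that, hang the hooked carrier over the upper half of the rail, with the hook's upright arm on the robot's side, let go of it there and let it run down by itself until it rests against the stop. Keep the carrier upright and leave the other things on the bench where they are.

Things in the scene. Friction and masses are not known exactly. Their poses are not given: they have to be found in the camera images.
- feedrail: fixed gravity rail: aluminium bar 400 x 12 mm, 20 mm tall, on two posts near its ends (y = +-185 mm), open below down to a 12 mm base strip. Origin on the table under mid length; y (level) runs along the bar to the HIGH end, x across, away from the robot. Bar top 150 mm up at mid length, rising 0.25 rad towards +y. Latch notches in its +x side 120, 80, 40 mm downhill of mid length
- stopslide (a joint): travel of the stop slide along the bar, m, growing uphill: about 0 in the lowest notch, where it starts, 0.040 in the next, 0.080 in the last. It slides (1 to 2 N) only while the latch is pressed; 2 mm of play either way in a notch. Let go between notches, it can be pushed on and the latch springs into the next notch by itself
- latch (a joint): angle of the rocking latch, rad: 0 = in a notch (locked), 0.24 = fully pressed; clear of the notch above about 0.18; it rests at 0.1 to 0.18 when let go between notches. The tab takes about 3 N to start and 7 N to press fully
- stop_grip (a point): where to pinch the stop slide, 36 mm above the bar's top; moves with it. x across the bar away from the robot, y uphill. Black grip block 28 mm long (y), its top 14 mm above this point, flat face 15 mm away at -x. Steel latch tab, a round bar 20 mm long, at +x, its outer face 21 mm from here released, 15 mm pressed. Pinch across the bar (x): 36 mm wide free, 30 mm squeezed
- latch_tab (a point): middle of the outermost face of the latch tab, on the far (+x) side of the stop slide; moves with it
- stop_face (a point): middle of the stop's uphill face (a rubber pad 22 mm wide, 1 to 13 mm above the bar), given at the height of the bar's top; axes as stop_grip. A carrier resting at the stop has hanger_shoe 30 mm uphill of here
- rail_hang (a point): point on the middle of the bar's top, 90 mm uphill of mid length, a good place to hang the carrier (60 to 130 mm uphill of mid length will do); axes as feedrail
- hanger_grip (a point): middle of the carrier's handle, 131 mm above the underside of its foot. Handle: black upright block 14 mm thick (x), 40 mm long (y), from 24 mm below to 16 mm above this point; pinch it across x. Axes: x from the carrier's upright arm to the hook's open side, y along the hook channel, z up
- hanger_shoe (a point): middle of the roof of the carrier's hook, which rides on the bar; 36 mm below hanger_grip, same axes. The hook is an upside-down channel 60 mm long (y), 19 mm wide inside, 28 mm outside, lips reaching 14 mm below this point: the bar has 3.5 mm of play each side. It glides freely (friction 0.1 to 0.2) and runs off downhill as soon as it is let go
- hanger_arm (a point): middle of the carrier's upright arm, 12.5 mm to -x of the handle's middle and 47 mm above the foot's underside; a flat bar 4 mm thick and 30 mm wide (y)
- hanger: hooked carrier, 0.24 kg, 147 mm tall, standing on the table; origin under the handle on the foot's underside, axes as hanger_grip. Black foot reaching 41 mm to -x, 45 mm to +x, 30 mm to +-y, 17 mm tall with its white nest. One upright arm at -x (4 mm thick, inner face 10.5 mm from the middle) joins foot and hook; the bar enters from the open +x side, above the foot and below the lip
- spare_nest: a hookless spare part nest, the same 86 x 60 x 17 mm black foot as the hanger's but with only a 30 mm cube knob on top (47 mm tall overall); not needed, and it may stand where the hanger might. A bystander; origin under its middle
- nozzle: a small steel suction nozzle standing on the table, 36 mm across, 46 mm tall. A bystander; origin under its middle
- driver: a black-handled screwdriver lying on the table, 160 mm long. A bystander; origin under its middle
- frame: a white and metal phone frame lying flat, 146 x 70 x 7 mm. A bystander; origin under its middle
- spool: a white plain disc, 52 mm across, 30 mm tall, at the left. A bystander; origin under its middle

How it is judged:
On the way, in this order (a step that is already met when the one before it is completed fails the run):
1. the latch is pressed while the stop slides between the first and the second notch (value of joint latch above 0.13 rad and value of joint stopslide between 0.012 and 0.032 m).
2. the stop is locked in the second notch and let go (value of joint stopslide between 0.036 and 0.044 m and value of joint latch below 0.08 rad and contact force between the fingers and feedrail below 0.05 N), for 0.2 s.
3. the carrier is on the upper half of the rail, hooked over it and let go (y of hanger_shoe in the frame of feedrail above 0 m and distance between hanger_shoe and rail_hang below 0.1 m and contact force between hanger and feedrail above 0.3 N and contact force between the fingers and hanger below 0.05 N), for 0.04 s.
At the end, for the whole second after the job is handed in: the stop is locked in the second notch (travel 36 to 44 mm, latch sprung back below 0.08 rad), and the carrier hangs on the rail by its hook, upright, in line with the rail and with its arm on the robot's side, at rest against the stop (its roof point 24 to 36 mm from stop_face) (value of joint stopslide between 0.036 and 0.044 m and value of joint latch below 0.08 rad and distance between hanger_shoe and stop_face below 0.036 m and angle between hanger's own z axis and vertical below 0.45 rad and x of hanger_arm in the frame of feedrail below 0 m and y of hanger_shoe in the frame of stop_face above 0.024 m and angle between the y axis of hanger and the y axis of feedrail, either way round below 0.45 rad and contact force between hanger and feedrail above 0.3 N and linear speed of hanger below 0.02 m/s); the robot touches nothing.
It fails at once if the carrier is tipped over (angle between hanger's own z axis and vertical above 0.8 rad).
It fails at once if one of the other things on the bench is pushed more than 40 mm away (distance of any of spare_nest, nozzle, driver, frame, spool from where it was at the start of the episode above 0.04 m).
It also fails if it takes over 54 s, if anything falls off the work surface, if the arm or the gripper's body presses on something with over 40 N, if the wrist force passes 120 N, or if a joint passes its speed limit or range.

### The arm

A 6-joint arm with a two-finger parallel gripper is mounted at the origin on the work surface. World frame = base frame: x ahead of the robot, y to its left, z up, the work surface at z = 0. Lengths are in m, angles in rad, forces in N, time in s.
With the tool pointing down it reaches from about 0.325 to 0.775 m from the base axis. Payload 9.3 kg.
Tool frame: the origin (TCP) lies at the very end of the fingers, on their centre line; the grasp point (between the pads) lies 19 mm behind it; z points along the fingers, x is the direction in which the jaws open and shut, and the axes are right-handed (so a half turn about z gives the same grasp; the last joint's range is limited). The gripper opens to 85 mm and grips with 20 to 120 N. Pads are 22 mm wide; open, the fingers measure 114 mm over their backs; the gripper's body (76 mm by 85 mm) begins 54 mm behind the grasp point. The pads swing forward as they close: fully open they stand 13 mm farther back than shut.
Start: joints at [-1.447, 0.259, 0.021, 1.334, 0, 1.418], TCP at [0.15, -0.529, 0.231] pointing down, gripper open.
Joint ranges: [-3.04, 3.04], [-0.91, 1.82], [-1.04, 1.36], [-1.92, 1.95], [-1.52, 1.45], [-3.14, 3.14]. Speed limits (rad/s): [2.22, 2.22, 2.79, 3.14, 3.14, 3.14].

### API

Orientations are given as a 3x3 rotation matrix whose columns are the frame's x, y, z axes.
In Python, from workcell import r gives the robot as it stands.
- The arm moves only by the tool carry_out, never from a script. Its arguments are lists of equal length, an entry for each row: "translation": the shift along the tool's x, y, z in cm, a list of three; "dr": the turn, a rotation vector about the tool's x, y, z in degrees, a list of three; "jaw": the opening in per cent of the stroke, from 0 (shut) to 100 (fully open). In form: {"translation": [[x, y, z], ...], "dr": [[wx, wy, wz], ...], "jaw": [jaw, ...]}. A call has 1 to 8 rows; each row is the pose to reach, as a shift and turn from the pose measured when the call began, along the tool's axes at that moment; what a row does not reach only later rows make up. A row lasts 1/10 s, in which the tool goes at most 50 mm and 8.59 degrees, less where a joint would pass 70% of its speed; a pose out of reach is approached as far as the arm can. A call with a gripper value outside its range is refused whole. The fingers move at their own pace and stop on an object; the grip force is fixed at half the most. Time passes only in rows, so rows that repeat a pose let the fingers close. It gives the time, the measured TCP pose, the force and the opening at its end, in the units of the state.
- r.state(): the state, without advancing time (a new reading comes with each control period).
- r.capture(name): name is "scene" or "top"; returns a dict with "color" (384x512x3 uint8, red, green, blue), "range_z" (384x512 float32, m along the optical axis (not along the pixel's ray), 0 where there is no reading), "intrinsics" (3x3 intrinsics, pixels), "rvec" (rotation vector, rad) and "tvec" (3), from world to camera coordinates, as OpenCV has them. Camera axes: x right, y down, z forward; pixel columns grow to the right and rows downward; lengths in m; the calibration is good to about 2 mm. A picture is of the moment at which its call begins.
- r.close_job(): hands the job in, once; it reports no verdict.
The state is a dict: "time_s": time; "joint_positions": joint angles; "dq": joint speeds; "joint_efforts": joint torques, N m; "eef_pos": TCP position; "ee_rot": TCP orientation; "wrist_force": force on the tool from outside, world axes, zero at the start; "ft_torque": the same for the moment, N m; "opening": finger opening in m.
Only numpy, scipy, OpenCV 4.12 (cv2) and the standard library are available. Lean on these libraries where they do the work, as an engineer would, in place of code of your own. Each camera call takes 0.05 s, during which the arm holds its last target. There are 200 camera calls.

## Working session

There is one attempt and no reset: what is moved stays moved. The work goes in short steps, Python scripts to look and compute and a tool call to move; the robot and the scene stay as the last step left them, time stands still between calls to the robot, and variables do not carry over. Pictures are saved under pics/ and viewed, about 8 in all and at most 12, crops included, and the job is handed in when it is done.

Besides the shell and the picture viewer there is one more tool, called after "Emit:" by a JSON object that holds its "method" and its "body", one argument or row to a line. carry_out: Moves the arm, as the interface text tells. Its arguments: {"type":"object","properties":{"translation":{"type":"array"},"dr":{"type":"array"},"jaw":{"type":"array"}},"required":["translation","dr","jaw"]}

```bash
mkdir -p pics; ls
cat > h.py <<'E'
import numpy as np, cv2
from workcell import r
def cap(n):
    c=r.capture(n); c['R']=cv2.Rodrigues(np.array(c['rvec'],float))[0]; c['t']=np.array(c['tvec'],float).reshape(3); c['K']=np.array(c['intrinsics'],float); return c
def cloud(c):
    z=c['range_z'].astype(float); h,w=z.shape; u,v=np.meshgrid(np.arange(w),np.arange(h)); K=c['K']
    P=np.stack([(u-K[0,2])/K[0,0]*z,(v-K[1,2])/K[1,1]*z,z],-1); W=(P-c['t'])@c['R']; W[z==0]=np.nan; return W
def proj(c,p):
    q=(c['R']@np.asarray(p,float).T).T+c['t']; q=q@c['K'].T; return q[...,:2]/q[...,2:]
E
python3 - <<'E'
from h import *
for n in("scene","top"):
    c=cap(n); np.save(f'{n}0.npy',cloud(c)); cv2.imwrite(f'pics/{n}0.png',c['color'][...,::-1]); print(n,-c['R'].T@c['t'],c['R'],c['K'][0,0],(c['range_z']==0).mean())
print(r.state())
E
```

```text
pics
scene [0.91777953 0.46865932 1.07710711] [[-0.79228761  0.61008069 -0.00904936]
 [ 0.51658611  0.66282997 -0.5420288 ]
 [-0.32468311 -0.43411748 -0.84031119]] 370.7613215192427 0.003911336263020833
top [ 0.50303504 -0.02273762  1.3175749 ] [[ 0.02832292 -0.9995705   0.00752498]
 [-0.99822645 -0.02867757 -0.05216847]
 [ 0.05236186 -0.00603408 -0.99860995]] 482.35780006531655 0.003962198893229167
{'time_s': 0.1, 'joint_positions': array([-1.44659811e+00,  2.59153375e-01,  2.08217687e-02,  1.33369166e+00,
        2.92142105e-05,  1.41821892e+00]), 'dq': array([-0.00138043,  0.00017493,  0.00401208, -0.00010651, -0.00133682,
       -0.00227413]), 'joint_efforts': array([ 5.89707532e-03, -5.56693411e+01,  3.45070016e+01,  1.16503259e-02,
       -1.07989104e-04,  1.71559407e-05]), 'eef_pos': array([ 0.15027468, -0.52881006,  0.23071087]), 'ee_rot': array([[ 2.73255315e-01, -9.61941535e-01, -1.23003399e-04],
       [-9.61940785e-01, -2.73255258e-01,  1.22111056e-03],
       [-1.20824829e-03, -2.15352965e-04, -9.99999247e-01]]), 'wrist_force': array([-0.37023768,  0.32809992,  0.08457286]), 'ft_torque': array([-0.03814127,  0.02175074, -0.03012344]), 'opening': 0.08520612955666479}
```

View pics/scene0.png

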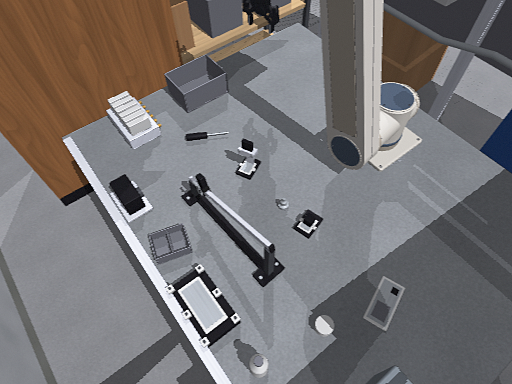

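View pics/top0.png

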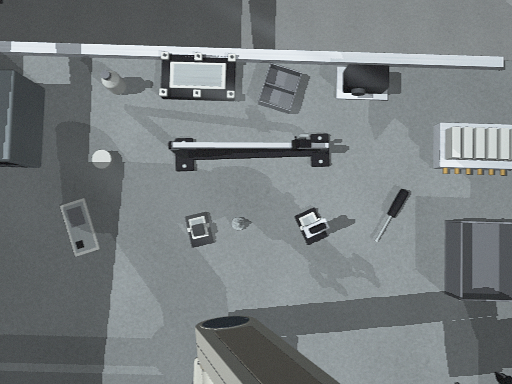

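The scene picture shows the rail with its high end at (268,255) and the stop at (200,185). The tall carrier is at (248,155), the spare nest at (308,222) and the nozzle at (283,203). In the top picture the rail runs from (172,145) at the high end to (328,145), with the stop at (303,142) and the carrier at (312,225).

```bash
python3 - <<'E'
from h import *
T=np.load('top0.npy');S=np.load('scene0.npy')
ct=cv2.imread('pics/top0.png');cs=cv2.imread('pics/scene0.png')
print('table z',np.nanmedian(T[250:300,60:130,2]), np.nanmedian(S[300:340,250:300,2]))
# bar top: bright pixels in the rail window, top view
W=T[138:158,195:290].reshape(-1,3);g=ct[138:158,195:290].mean(-1).reshape(-1)
for nm,W,g in(('top',W,g),('scene',S[180:270,185:285].reshape(-1,3),cs[180:270,185:285].mean(-1).reshape(-1))):
    m=(W[:,2]>.1)&(W[:,2]<.215)&(g>140);Q=W[m];
    for _ in range(3):
        p=np.polyfit(Q[:,1],Q[:,0],1);e=Q[:,0]-np.polyval(p,Q[:,1]);Q=Q[abs(e)<.008]
    q=np.polyfit(Q[:,1],Q[:,2],1)
    print(nm,len(Q),'x=',p,'z=',q,'yr',Q[:,1].min(),Q[:,1].max(),'mid y for z=.15',(.15-q[1])/q[0])
# everything high near the rail ends/stop and the hanger, top view heights
np.set_printoptions(precision=3,suppress=True,linewidth=200)
for nm,W,(a,b,c,d) in(('T stop',T,(130,170,285,335)),('S stop',S,(165,210,175,220)),('T hang',T,(200,250,285,335)),('S hang',S,(130,185,230,270)),('T nest',T,(205,250,180,220)),('T nozz',T,(213,235,228,252))):
    P=W[a:b,c:d].reshape(-1,3)
    for lo,hi in((.012,.05),(.05,.095),(.095,.13),(.13,.142),(.142,.16),(.16,.2)):
        Q=P[(P[:,2]>lo)&(P[:,2]<hi)]
        if len(Q)>5: print(nm,lo,hi,len(Q),np.median(Q,0),np.percentile(Q,3,0),np.percentile(Q,97,0))
E
python3 - <<'E'
import cv2,numpy as np
a=cv2.imread('pics/top0.png')[125:255,275:345];b=cv2.imread('pics/scene0.png')[130:215,175:285]
a=cv2.resize(a,None,fx=4.5,fy=4.5,interpolation=cv2.INTER_CUBIC);b=cv2.resize(b,None,fx=4.4,fy=4.4,interpolation=cv2.INTER_CUBIC)
o=np.zeros((590,800,3),np.uint8);o[:a.shape[0],:a.shape[1]]=a;o[:b.shape[0],316:316+b.shape[1]]=b[:,:484];cv2.imwrite('pics/c1.png',o)
E
```

```text
table z 8.461637418074225e-05 0.0009773318312563445
top 510 x= [-0.05632154  0.66695969] z= [0.25521725 0.15503956] yr -0.11467606125506194 0.11260700860426685 mid y for z=.15 -0.019746162663697334
scene 330 x= [-0.06738236  0.67011613] z= [0.25918821 0.15655156] yr -0.19360680362807342 0.1632279026525981 mid y for z=.15 -0.025277223096307765
T stop 0.012 0.05 284 [ 0.669 -0.196  0.014] [ 0.638 -0.227  0.012] [ 0.72  -0.118  0.041]
T stop 0.05 0.095 56 [ 0.672 -0.202  0.084] [ 0.669 -0.215  0.061] [ 0.69  -0.17   0.094]
T stop 0.095 0.13 158 [ 0.676 -0.173  0.11 ] [ 0.664 -0.211  0.099] [ 0.69  -0.106  0.129]
T stop 0.13 0.142 61 [ 0.678 -0.126  0.135] [ 0.664 -0.143  0.13 ] [ 0.693 -0.117  0.141]
T stop 0.142 0.16 66 [ 0.68  -0.14   0.154] [ 0.664 -0.155  0.144] [ 0.7   -0.13   0.159]
T stop 0.16 0.2 115 [ 0.675 -0.147  0.168] [ 0.664 -0.161  0.16 ] [ 0.697 -0.135  0.174]
S stop 0.012 0.05 233 [ 0.692 -0.19   0.014] [ 0.668 -0.226  0.012] [ 0.725 -0.124  0.042]
S stop 0.05 0.095 42 [ 0.692 -0.202  0.078] [ 0.687 -0.216  0.052] [ 0.695 -0.195  0.092]
S stop 0.095 0.13 107 [ 0.682 -0.
[... 778 characters left out ...]

S hang 0.012 0.05 265 [ 0.481 -0.184  0.018] [ 0.441 -0.214  0.012] [ 0.513 -0.155  0.04 ]
S hang 0.05 0.095 42 [ 0.484 -0.18   0.089] [ 0.453 -0.207  0.08 ] [ 0.496 -0.16   0.095]
S hang 0.095 0.13 150 [ 0.479 -0.181  0.108] [ 0.453 -0.214  0.098] [ 0.498 -0.158  0.128]
S hang 0.13 0.142 25 [ 0.477 -0.181  0.137] [ 0.463 -0.201  0.132] [ 0.488 -0.171  0.142]
S hang 0.142 0.16 48 [ 0.476 -0.187  0.147] [ 0.464 -0.204  0.142] [ 0.485 -0.17   0.15 ]
T nest 0.012 0.05 513 [0.457 0.113 0.017] [0.416 0.086 0.012] [0.493 0.143 0.049]
T nest 0.05 0.095 12 [0.456 0.12  0.051] [0.443 0.103 0.05 ] [0.466 0.13  0.054]
T nozz 0.012 0.05 108 [0.475 0.01  0.019] [ 0.459 -0.004  0.012] [0.49  0.025 0.046]
```

View pics/c1.png

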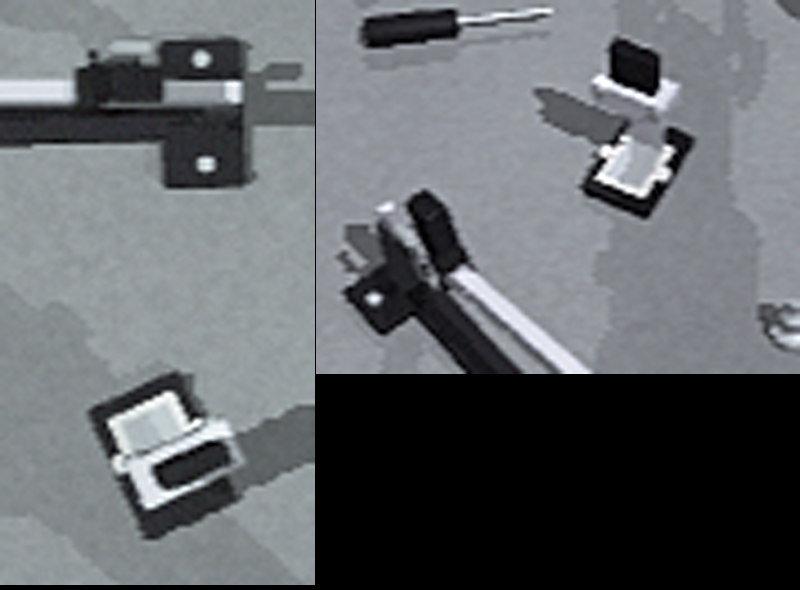

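The crop shows the stop at crop (120,80) with its light latch tab above at (130,45). The carrier has a black handle along the channel. I still have to find which side its arm is on.

Run:
```python
from h import *
np.set_printoptions(precision=3,suppress=True,linewidth=220)
T=np.load('top0.npy');S=np.load('scene0.npy')
print('scene heights mm, rows 135..182, cols 236..262');
for v in range(136,182,2): print(v,(S[v,236:264:2,2]*1000).round().astype(int))
def rect(P): 
    (c,s,a)=cv2.minAreaRect((P[:,:2]*1000).astype(np.float32)); return np.array(c),np.array(s),a
P=T[200:250,285:335].reshape(-1,3)
for lo,hi in((.143,.16),(.1,.16),(.006,.16)):
    Q=P[(P[:,2]>lo)&(P[:,2]<hi)];print('T',lo,rect(Q))
P=S[130:185,225:275].reshape(-1,3)
for lo,hi in((.143,.16),(.1,.16),(.006,.16)):
    Q=P[(P[:,2]>lo)&(P[:,2]<hi)];print('S',lo,rect(Q))
for n,W,(a,b,c,d) in(('T',T,(130,170,285,335)),('S',S,(165,210,175,220))):
    P=W[a:b,c:d].reshape(-1,3); Q=P[P[:,2]>.15];print(n,'stop',rect(Q)); Q=Q[Q[:,2]>.165]; print(Q[np.argsort(Q[:,0])][::8])
# ends of the bar in both views: black? print profile along the line
for n,W,(a,b,c,d) in(('T',T,(130,170,155,190)),('S',S,(225,285,245,290))):
    P=W[a:b,c:d].reshape(-1,3); Q=P[P[:,2]>.12]; print(n,'high end max',Q.max(0),Q[np.argsort(-Q[:,1])][:12:2])
```

```text
scene heights mm, rows 135..182, cols 236..262
136 [ 1  1  3 -3  2  1 -4 -2  2  1  2  5 -3 -2]
138 [ 4  3  3  4  1  2 -4  1 -4  4  0 -3  1  0]
140 [ -2  -1   2 148 149 145   2   5  -1   0   5  -4   0   2]
142 [ -4   3   2 142 145 147 149 147 146   3   1   0   4   4]
144 [  1  -1 104 134 135 142 146 144 143   0  -1   3  -2   0]
146 [  0   3 107 123 125 129 132 137 129   3   6  -1   0   2]
148 [  1 108 106 110 116 120 120 128 122 105   4   3  -3   0]
150 [  2 105 108 108 108 108 114 116 111 110 105  -1   0   4]
152 [                   0                   91                   93                   99                  107                  106 -9223372036854775808                  110                  107                  109
                   94                   -2                    0                   -2]
154 [  4   0  82  89  94  95 102 103 108 102  89   2   1  -1]
156 [ -1   1   3   0   4  88  89  99 103   1   3   2  -2  -1]
158 [ 2  2  2 -2 12 39 38 83 85  0 -2  3  0  3]
160 [ 1  2  1  4 13 29 29 35 40 12 13  9 -2  0]
162 [ 1  2 -3 16 19 21 19 23 27 16 14  9  6  0]
164 [-2 -2 17 17
[... 1188 characters left out ...]
79 -0.145  0.166]
 [ 0.681 -0.149  0.169]
 [ 0.683 -0.142  0.169]]
S stop (array([ 685.804, -147.293]), array([34.514, 33.443]), 8.470054626464844)
[[ 0.668 -0.144  0.17 ]
 [ 0.671 -0.144  0.173]
 [ 0.675 -0.15   0.169]
 [ 0.678 -0.156  0.171]
 [ 0.681 -0.139  0.172]
 [ 0.684 -0.152  0.17 ]
 [ 0.687 -0.137  0.169]]
T high end max [0.669 0.174 0.207] [[0.654 0.174 0.192]
 [0.649 0.174 0.192]
 [0.662 0.174 0.196]
 [0.655 0.174 0.196]
 [0.646 0.172 0.176]
 [0.648 0.172 0.179]]
S high end max [0.672 0.176 0.208] [[0.663 0.176 0.183]
 [0.653 0.176 0.181]
 [0.657 0.176 0.186]
 [0.653 0.176 0.187]
 [0.662 0.175 0.185]
 [0.665 0.174 0.188]]<stdin>:5: RuntimeWarning: invalid value encountered in cast
```

Run:
```python
from h import *
np.set_printoptions(precision=3,suppress=True,linewidth=220)
T=np.load('top0.npy');S=np.load('scene0.npy')
a=np.radians(25.4);c0=np.array([.4735,-.187]);X=np.array([np.cos(a),np.sin(a)]);Y=np.array([-X[1],X[0]])
P=S[130:185,225:275].reshape(-1,3);d=P[:,:2]-c0
L=np.c_[d@X,d@Y,P[:,2]]*1000
m=(abs(L[:,0])<60)&(abs(L[:,1])<40)
print('mid',L[m&(L[:,2]>24)&(L[:,2]<75)]);
f=L[m&(L[:,2]>8)&(L[:,2]<24)];print('foot x',np.percentile(f[:,0],[1,99]),'y',np.percentile(f[:,1],[1,99]))
l=L[m&(L[:,2]>76)&(L[:,2]<100)];print('lip',l[::3])
P=T[200:250,285:335].reshape(-1,3);d=P[:,:2]-c0+[.002,0];L=np.c_[d@X,d@Y,P[:,2]]*1000;m=(abs(L[:,0])<60)&(abs(L[:,1])<40)
f=L[m&(L[:,2]>8)&(L[:,2]<24)];print('T foot x',np.percentile(f[:,0],[1,99]),'y',np.percentile(f[:,1],[1,99]))
```

```text
mid [[ -9.912 -16.876  44.163]
 [-10.408 -13.078  45.773]
 [-10.994 -13.684  39.038]
 [-11.318  -9.777  40.917]
 [-14.883  -7.789  37.958]
 [-12.421  -2.273  43.974]
 [-12.496 -14.841  30.868]
 [-11.717 -10.255  34.429]
 [-10.661  -5.534  38.389]
 [-10.656  -1.456  40.759]
 [-11.501   2.114  41.85 ]
 [-13.599   4.962  41.073]
 [-12.366   9.694  45.244]
 [ -9.785 -13.476  29.004]
 [-13.106 -11.323  26.393]
 [-13.071  -7.178  28.851]
 [-10.067  -1.324  35.762]
 [-12.308   1.454  34.773]
 [-12.16    5.602  37.363]
 [-11.696   9.908  40.415]
 [-14.55   12.337  38.508]
 [ -8.825 -13.161  24.476]
 [-10.703 -10.141  24.048]
 [-13.524  -3.549  24.611]
 [ -9.466   2.896  33.141]
 [-11.452   5.826  32.534]
 [-11.763   9.706  34.445]
 [-16.481  11.109  29.745]
 [-11.984   5.34   25.794]
 [-12.956   8.867  26.73 ]
 [-14.642  11.986  26.585]]
foot x [-39.64  44.34] y [-31.065  27.386]
lip [[ 15.884 -31.203  98.264]
 [-12.46   26.366  98.781]
 [ 11.855 -22.148  93.46 ]
 [ 11.505 -10.481  99.576]
 [ 13.3   -25.57   87.76 ]
 [ 12.666 -14.004  93.536]
 [ -4.195  26.817  97.537]
 [ 14.786 -16.965  88.846]
 [ 13.668  -5.775  93.896]
 [ 11.856   4.881  97.862]
 [ 12.134 -14.94   81.546]
 [ 11.504  -3.41   87.37 ]
 [ 12.11    8.703  94.925]
 [ 10.744  -4.129  80.634]
 [ 11.8     8.308  88.926]
 [ 11.336  27.361  99.262]
 [ 12.078  12.169  85.997]
 [ 12.872  24.242  93.827]
 [ 12.808  20.183  85.97 ]
 [ 11.681  27.131  83.195]]
T foot x [-41.169  43.397] y [-28.386  30.233]
```

```bash
cat >> h.py <<'E'
from scipy.spatial.transform import Rotation as Ro
np.set_printoptions(precision=4,suppress=True,linewidth=180)
def to(p,yaw):
    s=r.state();R=s['ee_rot'];c,q=np.cos(np.radians(yaw)),np.sin(np.radians(yaw))
    G=np.array([[c,q,0],[q,-c,0],[0,0,-1]])
    print('to',p,yaw,'-> cm',(R.T@(np.array(p)-s['eef_pos'])*100).round(2),'dr',np.degrees(Ro.from_matrix(R.T@G).as_rotvec()).round(2))
def st():
    s=r.state();print(s['time_s'],s['eef_pos'],'F',s['wrist_force'],'op',s['opening'],'yaw',np.degrees(np.arctan2(s['ee_rot'][1,0],s['ee_rot'][0,0])))
E
python3 -c "
from h import *
to([.678,-.147,.23],3.5)"
```

```text
to [0.678, -0.147, 0.23] 3.5 -> cm [-22.31 -61.2    0.11] dr [ -0.06   0.05 -77.64]
```

Emit:
{"method": "carry_out", "body": {
  "translation": [
    [-2.8, -7.6, 0],
    [-5.6, -15.2, 0],
    [-8.4, -22.8, 0],
    [-11.2, -30.4, 0],
    [-14, -38, 0],
    [-16.7, -45.8, 0],
    [-19.5, -53.5, 0.1],
    [-22.3, -61.2, 0.1]
  ],
  "dr": [
    [0, 0, -8],
    [0, 0, -16],
    [0, 0, -24],
    [0, 0, -32],
    [0, 0, -40],
    [0, 0, -48],
    [0, 0, -56],
    [0, 0, -64]
  ],
  "jaw": [100, 100, 100, 100, 100, 100, 100, 100]
}}

```text
time_s: 0.9
eef_pos: [0.4753, -0.2924, 0.2305]
ee_rot: [[0.985, -0.17, -0.0], [-0.17, -0.985, 0.001], [-0.001, -0.001, -1.0]]
wrist_force: [0.9, -1.4, -0.2]
opening: 0.0855
```

```bash
python3 -c "
from h import *
st();to([.678,-.147,.23],3.5)"
```

```text
0.9 [ 0.4753 -0.2924  0.2305] F [ 0.9346 -1.429  -0.176 ] op 0.08547334286162571 yaw -9.811380876412482
to [0.678, -0.147, 0.23] 3.5 -> cm [ 17.49 -17.79   0.06] dr [ -0.07   0.03 -13.31]
```

Emit:
{"method": "carry_out", "body": {
  "translation": [
    [4.4, -4.4, 0],
    [8.8, -8.8, 0],
    [13, -13, 0],
    [17.5, -17.8, 0],
    [17.5, -17.8, 0.1],
    [17.5, -17.8, 0.1],
    [17.5, -17.8, 0.1]
  ],
  "dr": [
    [0, 0, -6],
    [0, 0, -13.3],
    [0, 0, -13.3],
    [0, 0, -13.3],
    [0, 0, -13.3],
    [0, 0, -13.3],
    [0, 0, -13.3]
  ],
  "jaw": [70, 70, 70, 70, 70, 70, 70]
}}

```text
time_s: 1.6
eef_pos: [0.6787, -0.1456, 0.2281]
ee_rot: [[0.998, 0.063, -0.002], [0.063, -0.998, 0.002], [-0.002, -0.002, -1.0]]
wrist_force: [-0.4, -1.0, 0.6]
opening: 0.0599
```

Run:
```python
from h import *
st()
tcp=r.state()['eef_pos']
c=cap('scene');W=cloud(c);cv2.imwrite('pics/s2.png',cv2.resize(c['color'][150:230,165:245,::-1],None,fx=7,fy=7,interpolation=cv2.INTER_CUBIC))
t=cap('top');V=cloud(t)
np.save('scene1.npy',W);np.save('top1.npy',V)
print('tcp px scene',proj(c,tcp),'top',proj(t,tcp))
P=W[150:230,165:245].reshape(-1,3);Q=P[(P[:,2]>.21)&(P[:,2]<.26)&(abs(P[:,1]-tcp[1])<.06)];print(len(Q));print(Q[np.argsort(Q[:,0])][::6])
Q=P[(P[:,2]>.16)&(P[:,2]<.18)];print('stop top S',np.median(Q,0),Q.min(0),Q.max(0))
```

```text
1.6 [ 0.6787 -0.1456  0.2281] F [-0.4081 -1.025   0.6049] op 0.059850709042959804 yaw 3.622862052035704
tcp px scene [196.704  165.7999] top [306.4187 136.9904]
66
[[ 0.6378 -0.1438  0.2521]
 [ 0.645  -0.1372  0.2552]
 [ 0.6485 -0.1375  0.2531]
 [ 0.6505 -0.1428  0.2401]
 [ 0.651  -0.1494  0.2522]
 [ 0.6516 -0.1534  0.2532]
 [ 0.71   -0.1347  0.2508]
 [ 0.7138 -0.1361  0.2431]
 [ 0.7165 -0.134   0.2524]
 [ 0.719  -0.138   0.2595]
 [ 0.7236 -0.1459  0.2455]]
stop top S [0.6725 0.0134 0.1672] [ 0.6612 -0.1672  0.1603] [0.7028 0.0697 0.1762]
```

View pics/s2.png

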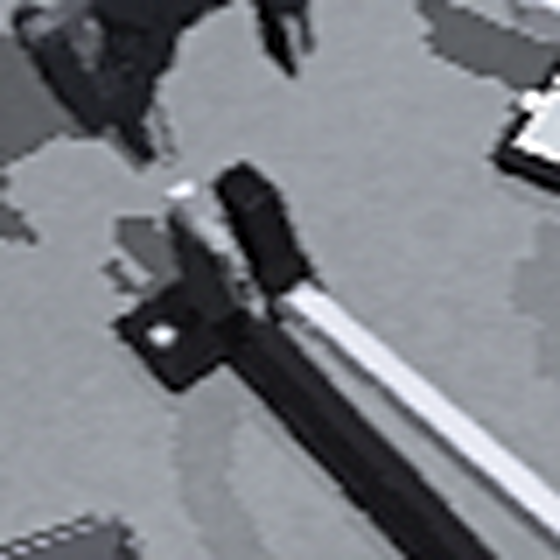

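Picture s2 shows the fingers straddling the stop: finger tips at crop (150,155) and (290,65), black grip block at (250,210), tab at (200,215). The scene camera agrees with the TCP to about 1 mm, so I go down.

Emit:
{"method": "carry_out", "body": {
  "translation": [
    [0.05, 0.05, 4],
    [0.05, 0.05, 8],
    [0.05, 0.05, 9.2],
    [0.05, 0.05, 9.2],
    [0.05, 0.05, 9.2]
  ],
  "dr": [
    [0, 0, 0],
    [0, 0, 0],
    [0, 0, 0],
    [0, 0, 0],
    [0, 0, 0]
  ],
  "jaw": [70, 70, 70, 60, 48]
}}

```text
time_s: 2.2
eef_pos: [0.6787, -0.1485, 0.1395]
ee_rot: [[0.998, 0.06, 0.002], [0.06, -0.998, 0.001], [0.002, -0.0, -1.0]]
wrist_force: [3.5, 0.7, -2.7]
opening: 0.041
```

Emit:
{"method": "carry_out", "body": {
  "translation": [
    [0, 0, 0],
    [0, 0, 0],
    [0, 0, 0],
    [0, 0, 0]
  ],
  "dr": [
    [0, 0, 0],
    [0, 0, 0],
    [0, 0, 0],
    [0, 0, 0]
  ],
  "jaw": [42, 38, 33, 33]
}}

```text
time_s: 2.6
eef_pos: [0.68, -0.1491, 0.1424]
ee_rot: [[0.998, 0.06, 0.007], [0.06, -0.998, -0.001], [0.006, 0.002, -1.0]]
wrist_force: [3.2, -1.2, 6.5]
opening: 0.0283
```

Run:
```python
from h import *
st()
c=cap('scene');cv2.imwrite('pics/s3.png',cv2.resize(c['color'][140:220,160:240,::-1],None,fx=7,fy=7,interpolation=cv2.INTER_CUBIC))
st()
```

```text
2.6 [ 0.68   -0.1491  0.1424] F [ 3.1767 -1.1658  6.4917] op 0.02832849817624799 yaw 3.4182776590923125
2.65 [ 0.68   -0.1491  0.1423] F [ 2.5329 -0.8687  5.7301] op 0.028515732817311425 yaw 3.42050712542799
```

View pics/s3.png

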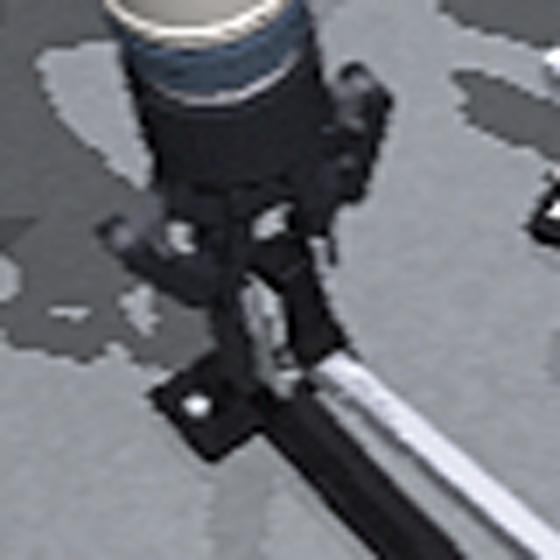

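Picture s3 shows the gripper closed on the stop at crop (270,310). Next I slide it uphill by 40 mm along the bar.

Emit:
{"method": "carry_out", "body": {
  "translation": [
    [0, -0.5, -0.13],
    [0, -1.2, -0.3],
    [0, -1.9, -0.48],
    [0, -2.6, -0.66],
    [0, -3.2, -0.81],
    [0, -3.7, -0.94],
    [0, -3.9, -1.0],
    [0, -3.9, -1.0]
  ],
  "dr": [
    [0, 0, 0],
    [0, 0, 0],
    [0, 0, 0],
    [0, 0, 0],
    [0, 0, 0],
    [0, 0, 0],
    [0, 0, 0],
    [0, 0, 0]
  ],
  "jaw": [30, 30, 30, 30, 30, 30, 30, 30]
}}

```text
time_s: 3.45
eef_pos: [0.6773, -0.1095, 0.1527]
ee_rot: [[0.998, 0.06, 0.006], [0.06, -0.998, -0.001], [0.006, 0.002, -1.0]]
wrist_force: [-5.8, -0.4, 3.0]
opening: 0.0276
```

Run:
```python
from h import *
st()
W=cloud(cap('scene'));st()
P=W[130:230,165:255].reshape(-1,3)
Q=P[(P[:,0]>.655)&(P[:,0]<.70)&(P[:,1]>-.18)&(P[:,1]<0)]
h=Q[:,2]-(.1566+.2592*Q[:,1]); 
for y in np.arange(-.17,-.05,.006): 
    k=h[abs(Q[:,1]-y)<.003]; print(round(y,3),len(k),(np.percentile(k,90)*1000).round() if len(k) else '')
```

```text
3.45 [ 0.6773 -0.1095  0.1527] F [-5.836  -0.3535  3.0457] op 0.02756578748754386 yaw 3.447437828199329
3.5 [ 0.6773 -0.1096  0.1527] F [-5.4988 -0.4898  3.12  ] op 0.026862237788859468 yaw 3.4394741368819117
-0.17 10 -98.0
-0.164 15 -100.0
-0.158 16 -101.0
-0.152 16 -103.0
-0.146 18 -105.0
-0.14 21 -104.0
-0.134 22 -106.0
-0.128 21 -109.0
-0.122 25 56.0
-0.116 45 61.0
-0.11 42 56.0
-0.104 71 75.0
-0.098 161 109.0
-0.092 140 127.0
-0.086 90 276.0
-0.08 259 274.0
-0.074 424 288.0
-0.068 71 306.0
-0.062 43 297.0
-0.056 30 2.0
```

Emit:
{"method": "carry_out", "body": {
  "translation": [
    [0, 0.05, 0],
    [0, 0.05, 0],
    [0, 0.05, 0],
    [0.1, 0.05, 0],
    [0.1, 0.05, 0],
    [0.1, 0.05, 0]
  ],
  "dr": [
    [0, 0, 0],
    [0, 0, 0],
    [0, 0, 0],
    [0, 0, 0],
    [0, 0, 0],
    [0, 0, 0]
  ],
  "jaw": [34, 38, 44, 54, 65, 65]
}}

```text
time_s: 4.1
eef_pos: [0.6782, -0.1102, 0.1529]
ee_rot: [[0.998, 0.06, 0.006], [0.06, -0.998, -0.001], [0.006, 0.002, -1.0]]
wrist_force: [0.1, -0.4, -0.6]
opening: 0.0556
```

Emit:
{"method": "carry_out", "body": {
  "translation": [
    [0, 0, -3],
    [0, 0, -7],
    [-4, 0, -10],
    [-8, 2, -12],
    [-12, 4, -12],
    [-16, 6, -12],
    [-16, 6, -12]
  ],
  "dr": [
    [0, 0, 0],
    [0, 0, 0],
    [0, 0, 0],
    [0, 0, 4],
    [0, 0, 0],
    [0, 0, 0],
    [0, 0, 0]
  ],
  "jaw": [65, 65, 65, 65, 65, 65, 65]
}}

```text
time_s: 4.8
eef_pos: [0.5176, -0.1812, 0.2733]
ee_rot: [[0.998, 0.057, 0.006], [0.057, -0.998, -0.003], [0.006, 0.003, -1.0]]
wrist_force: [0.8, -0.1, 0.9]
opening: 0.0555
```

Run:
```python
from h import *
st()
c=cap('scene');W=cloud(c);t=cap('top');V=cloud(t)
def rect(P): return cv2.minAreaRect((P[:,:2]*1000).astype(np.float32))
for n,W,k in(('S',W,(.1566,.2592)),('T',V,(.1550,.2552)),('S0',np.load('scene0.npy'),(.1566,.2592)),('T0',np.load('top0.npy'),(.1550,.2552))):
    P=W.reshape(-1,3);h=P[:,2]-k[0]-k[1]*P[:,1];m=(P[:,0]>.655)&(P[:,0]<.71)&(P[:,1]>-.19)&(P[:,1]<-.06)&(h<.06)
    for lo in(.015,.042): Q=P[m&(h>lo)];print(n,lo,len(Q),np.percentile(Q,5,0),np.percentile(Q,95,0),rect(Q)[0])
    Q=P[m&(h>.015)];d=Q[:,0]-np.where(n[0]=='S',.6701-.0674*Q[:,1],.667-.0563*Q[:,1]);print('tab offset x mm',np.sort(d*1000)[-12:].round(1))
a=c['color'][140:220,160:240,::-1];b=t['color'][125:165,270:330,::-1]
o=np.zeros((560,800,3),np.uint8);o[:480,:480]=cv2.resize(a,(480,480),interpolation=cv2.INTER_CUBIC);o[:213,480:]=cv2.resize(b,(320,213),interpolation=cv2.INTER_CUBIC);cv2.imwrite('pics/s4.png',o)
```

```text
4.8 [ 0.5176 -0.1812  0.2733] F [ 0.8373 -0.1344  0.9292] op 0.055467372809250466 yaw 3.2503485799695366
S 0.015 156 [ 0.6663 -0.1205  0.1486] [ 0.6979 -0.0913  0.1826] (682.85546875, -105.67346954345703)
S 0.042 67 [ 0.6664 -0.1238  0.1718] [ 0.694  -0.0969  0.1836] (681.8824462890625, -110.66566467285156)
tab offset x mm [20.  20.7 20.7 20.8 20.9 21.9 22.  22.1 22.6 22.9 22.9 23.6]
T 0.015 210 [ 0.6618 -0.1198  0.1482] [ 0.6944 -0.0878  0.1816] (678.8583984375, -102.33129119873047)
T 0.042 114 [ 0.6626 -0.1221  0.1707] [ 0.6919 -0.0963  0.1824] (678.9154052734375, -108.92330169677734)
tab offset x mm [21.3 21.4 21.5 21.8 23.2 23.6 23.7 23.8 23.8 23.8 23.9 23.9]
S0 0.015 146 [ 0.6693 -0.1602  0.1386] [ 0.7007 -0.131   0.1716] (685.1806030273438, -142.8464813232422)
S0 0.042 63 [ 0.6698 -0.1618  0.1631] [ 0.6983 -0.1355  0.1729] (685.1744384765625, -149.11782836914062)
tab offset x mm [19.2 19.4 19.9 20.2 20.7 21.4 21.5 22.4 22.5 22.7 23.2 23.3]
T0 0.015 200 [ 0.6644 -0.1593  0.1391] [ 0.6968 -0.1282  0.1726] (681.4954223632812, -142.1880340576172)
T0 0.042 112 [ 0.6648 -0.1611  0.1604] [ 0.6954 -0.1356  0.1737] (681.1799926757812, -148.40713500976562)
tab offset x mm [21.5 21.7 22.1 22.8 23.7 23.9 24.3 24.3 24.4 24.6 24.7 24.7]
```

View pics/s4.png

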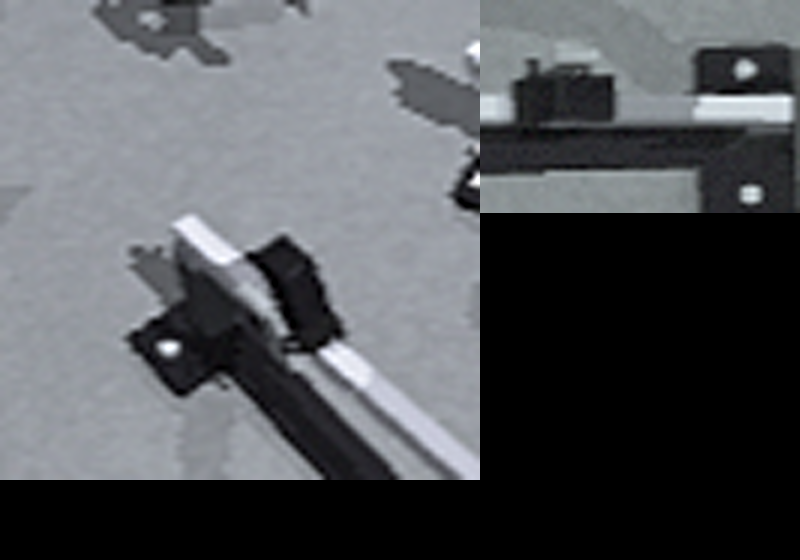

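Picture s4 shows the stop moved up the bar, at crop (295,290), and the tab back out. The block moved 39.5 mm level (about 40.5 mm along the bar) and the tab offset is as at the start, so it is locked. Now the carrier.

Run:
```python
from h import *
to([.4735,-.187,.18],25.2); to([.4735,-.187,.115],25.2)
```

```text
to [0.4735, -0.187, 0.18] 25.2 -> cm [-4.82  0.39  9.25] dr [  0.21  -0.39 -21.88]
to [0.4735, -0.187, 0.115] 25.2 -> cm [-4.87  0.38 15.75] dr [  0.21  -0.39 -21.88]
```

Emit:
{"method": "carry_out", "body": {
  "translation": [
    [-2, 0.2, 2],
    [-4.8, 0.4, 5],
    [-4.8, 0.4, 8],
    [-4.8, 0.4, 9.2],
    [-4.8, 0.4, 12],
    [-4.9, 0.4, 15],
    [-4.9, 0.4, 15.7],
    [-4.9, 0.4, 15.7]
  ],
  "dr": [
    [0.2, -0.4, -8],
    [0.2, -0.4, -16],
    [0.2, -0.4, -21.9],
    [0.2, -0.4, -21.9],
    [0.2, -0.4, -21.9],
    [0.2, -0.4, -21.9],
    [0.2, -0.4, -21.9],
    [0.2, -0.4, -21.9]
  ],
  "jaw": [65, 65, 65, 65, 65, 65, 65, 50]
}}

```text
time_s: 5.7
eef_pos: [0.4737, -0.1869, 0.1151]
ee_rot: [[0.905, 0.425, -0.002], [0.425, -0.905, 0.001], [-0.001, -0.001, -1.0]]
wrist_force: [0.8, 0.3, 0.5]
opening: 0.0432
```

Emit:
{"method": "carry_out", "body": {
  "translation": [
    [0, 0, 0],
    [0, 0, 0],
    [0, 0, 0],
    [0, 0, 0],
    [0, 0, 0]
  ],
  "dr": [
    [0, 0, 0],
    [0, 0, 0],
    [0, 0, 0],
    [0, 0, 0],
    [0, 0, 0]
  ],
  "jaw": [40, 30, 20, 10, 10]
}}

```text
time_s: 6.2
eef_pos: [0.4738, -0.187, 0.1157]
ee_rot: [[0.905, 0.425, -0.001], [0.425, -0.905, 0.0], [-0.001, -0.001, -1.0]]
wrist_force: [-1.6, 0.4, 4.3]
opening: 0.0134
```

Run:
```python
from h import *
st();to([.4735,-.187,.115],25.2);
c=cap('scene');W=cloud(c)
a=np.radians(25.4)
P=W[130:185,225:275].reshape(-1,3);m=(P[:,2]>.1)&(P[:,2]<.115)&(abs(P[:,0]-.4735)<.05);print(cv2.minAreaRect((P[m][:,:2]*1000).astype(np.float32)))
```

```text
6.2 [ 0.4738 -0.187   0.1157] F [-1.6307  0.3649  4.284 ] op 0.013426014742198853 yaw 25.14466225283491
to [0.4735, -0.187, 0.115] 25.2 -> cm [-0.03 -0.02  0.07] dr [-0.03  0.04 -0.06]
((477.0289306640625, -187.85415649414062), (35.12704849243164, 60.62620162963867), 25.18079376220703)
```

Gripped: opening 13.4 mm, yaw matches. The carrier's arm is on its −x side, towards the robot. I lift it, then move to the robot's side of the rail, tilted 14° to match the bar.

```bash
cat >> h.py <<'E'
PSI=3.55
def rail(tilt=.25):
    a=np.radians(PSI);x=np.array([np.cos(a),np.sin(a),0]);u=np.array([-np.sin(a)*np.cos(tilt),np.cos(a)*np.cos(tilt),np.sin(tilt)]);n=np.cross(x,u);return x,u,n
def tilted(hang,up,dx,L=.0207,tilt=.25):
    s=r.state();R=s['ee_rot'];x,u,n=rail(tilt);G=np.c_[x,-u,-n];p=np.array(hang)+n*(L+up)+x*dx
    print('tcp',p,'-> cm',(R.T@(p-s['eef_pos'])*100).round(2),'dr',np.degrees(Ro.from_matrix(R.T@G).as_rotvec()).round(2))
E
python3 -c "
from h import *
tilted([.665,.065,.173],.027,-.065)"
```

```text
tcp [0.6009 0.0492 0.2192] -> cm [ 21.53 -15.99 -10.36] dr [14.13  2.75 21.48]
```

Emit:
{"method": "carry_out", "body": {
  "translation": [
    [0, 0, -1],
    [0, 0, -3],
    [0, 0, -6],
    [0, 0, -9],
    [0, 0, -10.3],
    [0, 0, -10.3]
  ],
  "dr": [
    [0, 0, 0],
    [0, 0, 0],
    [0, 0, 0],
    [0, 0, 0],
    [0, 0, 0],
    [0, 0, 0]
  ],
  "jaw": [5, 5, 5, 5, 5, 5]
}}

```text
time_s: 6.85
eef_pos: [0.4746, -0.1874, 0.221]
ee_rot: [[0.905, 0.425, 0.002], [0.425, -0.905, -0.002], [0.001, 0.002, -1.0]]
wrist_force: [0.3, -0.8, -2.4]
opening: 0.0131
```

```bash
python3 -c "
from h import *
st();tilted([.665,.065,.173],.027,-.065)"
```

```text
6.85 [ 0.4746 -0.1874  0.221 ] F [ 0.325  -0.8242 -2.4344] op 0.013091290277848394 yaw 25.147666361553178
tcp [0.6009 0.0492 0.2192] -> cm [ 21.48 -16.05   0.17] dr [14.28  2.59 21.5 ]
```

Emit:
{"method": "carry_out", "body": {
  "translation": [
    [2, -1.5, 0],
    [5, -4, 0],
    [8, -6, 0],
    [11.5, -8.5, 0],
    [15, -11, 0],
    [18, -13.5, 0.1],
    [20.5, -15.2, 0.1],
    [21.5, -16, 0.2]
  ],
  "dr": [
    [1.8, 0.3, 2.7],
    [3.6, 0.6, 5.4],
    [5.4, 1, 8.1],
    [7.1, 1.3, 10.8],
    [8.9, 1.6, 13.4],
    [10.7, 1.9, 16.1],
    [12.5, 2.3, 18.8],
    [14.3, 2.6, 21.5]
  ],
  "jaw": [5, 5, 5, 5, 5, 5, 5, 5]
}}

```text
time_s: 7.65
eef_pos: [0.6018, 0.0513, 0.2174]
ee_rot: [[0.998, 0.06, -0.018], [0.062, -0.966, 0.249], [-0.002, -0.25, -0.968]]
wrist_force: [0.6, 0.2, -2.0]
opening: 0.0132
```

Run:
```python
from h import *
c=cap('scene');st();tilted([.665,.065,.173],.027,-.065)
cv2.imwrite('pics/s5.png',cv2.resize(c['color'][130:270,180:300,::-1],(514,600),interpolation=cv2.INTER_CUBIC))
```

```text
7.7 [0.6019 0.0515 0.217 ] F [-0.8009  0.3891 -4.1755] op 0.013218215607328122 yaw 3.4047392153303218
tcp [0.6009 0.0492 0.2192] -> cm [-0.11  0.16 -0.27] dr [-0.26  0.14 -0.18]
```

View pics/s5.png

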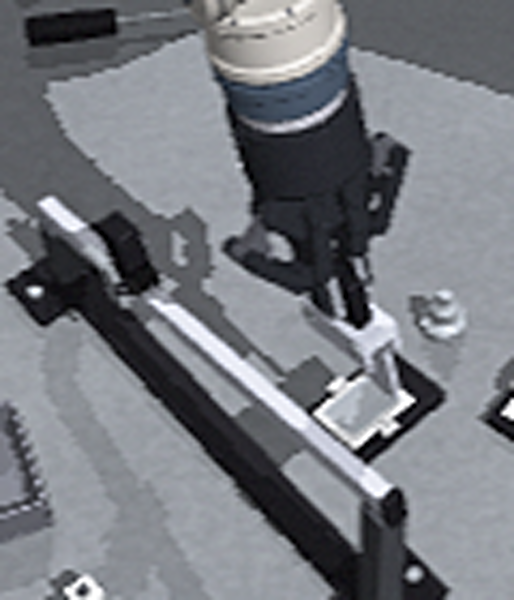

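Picture s5 shows the carrier beside the rail, hook at crop (350,330), tilted with the bar and with its arm behind on the robot's side. Now I move it in under the bar.

Emit:
{"method": "carry_out", "body": {
  "translation": [
    [0.2, 0.15, -0.3],
    [1, 0.15, -0.3],
    [2.2, 0.15, -0.3],
    [3.4, 0.15, -0.3],
    [4.6, 0.15, -0.3],
    [5.7, 0.15, -0.3],
    [6.4, 0.15, -0.3],
    [6.4, 0.15, -0.3]
  ],
  "dr": [
    [-0.2, 0.1, -0.2],
    [-0.2, 0.1, -0.2],
    [-0.2, 0.1, -0.2],
    [-0.2, 0.1, -0.2],
    [-0.2, 0.1, -0.2],
    [-0.2, 0.1, -0.2],
    [-0.2, 0.1, -0.2],
    [-0.2, 0.1, -0.2]
  ],
  "jaw": [5, 5, 5, 5, 5, 5, 5, 5]
}}

```text
time_s: 8.5
eef_pos: [0.6666, 0.0524, 0.2188]
ee_rot: [[0.998, 0.06, -0.016], [0.062, -0.967, 0.248], [-0.001, -0.248, -0.969]]
wrist_force: [-0.4, -0.2, -2.1]
opening: 0.0133
```

Run:
```python
from h import *
c=cap('scene');st();tilted([.665,.065,.173],.014,0);tilted([.665,.065,.173],0,0)
W=cloud(c)
P=W.reshape(-1,3);x,u,n=rail();d=P-np.array([.665,.065,.173]);L=np.c_[d@x,d@u,d@n]*1000
m=(abs(L[:,1])<34)&(abs(L[:,0])<40)
for lo,hi in((14,38),(36,44)):
    Q=L[m&(L[:,2]>lo)&(L[:,2]<hi)];print(lo,len(Q),np.percentile(Q,[3,50,97],axis=0))
m=(abs(L[:,1])<150)&(abs(L[:,1])>40)&(abs(L[:,2])<3.5)&(abs(L[:,0])<20);print('bar',np.percentile(L[m],[3,50,97],axis=0))
cv2.imwrite('pics/s6.png',cv2.resize(c['color'][190:270,200:290,::-1],(675,600),interpolation=cv2.INTER_CUBIC))
```

```text
8.55 [0.666  0.0526 0.2189] F [-0.5777  0.8389 -3.0819] op 0.013086216422644386 yaw 3.567058396365994
tcp [0.6655 0.0564 0.2066] -> cm [-0.02 -0.07  1.29] dr [-0.04  0.06  0.  ]
tcp [0.6653 0.0599 0.1931] -> cm [-0.02 -0.07  2.69] dr [-0.04  0.06  0.  ]
14 90 [[-10.8537 -26.6303  15.2293]
 [ 15.1752  20.6919  30.559 ]
 [ 18.8251  29.427   37.6323]]
36 79 [[-10.9946 -22.6656  37.4569]
 [  8.1667  18.4017  39.9522]
 [ 17.449   28.929   43.0608]]
bar [[ -5.0272 -68.1881  -3.0213]
 [  1.6484  73.4481  -0.0182]
 [  7.0735 109.9727   2.1364]]
```

View pics/s6.png

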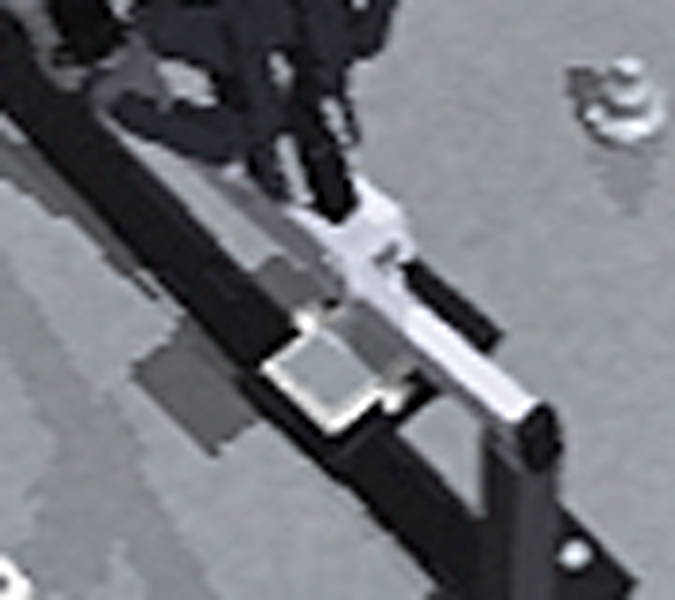

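Picture s6 shows the bar inside the hook's opening: hook at crop (360,230), nest in front of the bar at (330,370). Laterally the two agree within about 1 mm in the same camera, so I lower.

Emit:
{"method": "carry_out", "body": {
  "translation": [
    [0, -0.05, 0.5],
    [0, -0.07, 1],
    [0, -0.07, 1.5],
    [0, -0.07, 1.9],
    [0, -0.07, 2.2],
    [0, -0.07, 2.4]
  ],
  "dr": [
    [0, 0, 0],
    [0, 0, 0],
    [0, 0, 0],
    [0, 0, 0],
    [0, 0, 0],
    [0, 0, 0]
  ],
  "jaw": [5, 5, 5, 5, 5, 5]
}}

```text
time_s: 9.15
eef_pos: [0.6654, 0.0593, 0.1956]
ee_rot: [[0.998, 0.06, -0.017], [0.062, -0.967, 0.248], [-0.001, -0.248, -0.969]]
wrist_force: [0.3, -0.6, -2.5]
opening: 0.0132
```

```bash
python3 -c "
from h import *
st();tilted([.665,.065,.173],0,0)"
```

```text
9.15 [0.6654 0.0593 0.1956] F [ 0.3291 -0.564  -2.5401] op 0.013173485675949979 yaw 3.5724727474127382
tcp [0.6653 0.0599 0.1931] -> cm [-0.01  0.01  0.26] dr [-0.05  0.07  0.01]
```

Emit:
{"method": "carry_out", "body": {
  "translation": [
    [0, 0, 0.1],
    [0, 0, 0.2],
    [0, 0, 0.25],
    [0, 0, 0.25]
  ],
  "dr": [
    [0, 0, 0],
    [0, 0, 0],
    [0, 0, 0],
    [0, 0, 0]
  ],
  "jaw": [5, 5, 5, 5]
}}

```text
time_s: 9.55
eef_pos: [0.6654, 0.0599, 0.1931]
ee_rot: [[0.998, 0.06, -0.017], [0.062, -0.967, 0.248], [-0.001, -0.248, -0.969]]
wrist_force: [-0.4, 0.6, -2.8]
opening: 0.0129
```

Emit:
{"method": "carry_out", "body": {
  "translation": [
    [0, 0, 0.1],
    [0, 0, 0.2],
    [0, 0, 0.25],
    [0, 0, 0.25]
  ],
  "dr": [
    [0, 0, 0],
    [0, 0, 0],
    [0, 0, 0],
    [0, 0, 0]
  ],
  "jaw": [5, 5, 5, 5]
}}

```text
time_s: 9.95
eef_pos: [0.6658, 0.0602, 0.1921]
ee_rot: [[0.998, 0.06, -0.014], [0.062, -0.967, 0.247], [0.001, -0.248, -0.969]]
wrist_force: [-0.7, -2.7, 5.5]
opening: 0.0132
```

Contact with the bar (force from −2.5 to +5.5 N). Now I release.

Emit:
{"method": "carry_out", "body": {
  "translation": [
    [0, 0, 0],
    [0, 0, 0],
    [0, 0, 0],
    [0, 0, 0],
    [0, 0, 0],
    [0, 0, 0]
  ],
  "dr": [
    [0, 0, 0],
    [0, 0, 0],
    [0, 0, 0],
    [0, 0, 0],
    [0, 0, 0],
    [0, 0, 0]
  ],
  "jaw": [60, 60, 60, 60, 60, 60]
}}

```text
time_s: 10.55
eef_pos: [0.6658, 0.0602, 0.192]
ee_rot: [[0.998, 0.06, -0.014], [0.062, -0.967, 0.247], [0.001, -0.248, -0.969]]
wrist_force: [0.3, 0.2, -0.3]
opening: 0.0512
```

Emit:
{"method": "carry_out", "body": {
  "translation": [
    [0, 0, -3],
    [0, 0, -7],
    [0, 0, -10],
    [-4, 0, -12],
    [-8, 0, -14],
    [-12, 0, -14],
    [-16, 0, -14],
    [-16, 0, -14]
  ],
  "dr": [
    [0, 0, 0],
    [0, 0, 0],
    [0, 0, 0],
    [0, 0, 0],
    [0, 0, 0],
    [0, 0, 0],
    [0, 0, 0],
    [0, 0, 0]
  ],
  "jaw": [60, 60, 60, 60, 60, 60, 60, 60]
}}

```text
time_s: 11.35
eef_pos: [0.5041, 0.016, 0.329]
ee_rot: [[0.998, 0.06, -0.013], [0.061, -0.967, 0.247], [0.002, -0.247, -0.969]]
wrist_force: [0.7, -0.2, -0.2]
opening: 0.0512
```

Run:
```python
from h import *
st()
c=cap('scene');t=cap('top')
o=np.zeros((600,800,3),np.uint8);o[:,:480]=cv2.resize(c['color'][150:275,180:280,::-1],(480,600),interpolation=cv2.INTER_CUBIC);o[:160,480:]=cv2.resize(t['color'][120:180,220:340,::-1],(320,160),interpolation=cv2.INTER_CUBIC);cv2.imwrite('pics/s7.png',o)
x,u,n=rail()
for nm,q in(('S',c),('T',t)):
    W=cloud(q);P=W.reshape(-1,3);d=P-np.array([.665,.065,.173]);L=np.c_[d@x,d@u,d@n]*1000
    m=(abs(L[:,0])<28)&(L[:,2]>20)&(L[:,2]<56)&(L[:,1]>-240)&(L[:,1]<60);Q=L[m]
    print(nm);[print(y,k.sum(),np.percentile(Q[k],[10,90],axis=0).round(0).tolist()) for y in range(-200,0,8) if (k:=abs(Q[:,1]-y)<4).sum()>2]
```

```text
11.35 [0.5041 0.016  0.329 ] F [ 0.6813 -0.2245 -0.1572] op 0.051214179727419325 yaw 3.5182407226039367
S
-184 15 [[-7.0, -186.0, 35.0], [15.0, -181.0, 51.0]]
-176 25 [[-5.0, -178.0, 30.0], [23.0, -173.0, 52.0]]
-168 30 [[-3.0, -171.0, 24.0], [23.0, -165.0, 52.0]]
-160 46 [[-8.0, -163.0, 29.0], [13.0, -158.0, 50.0]]
-136 15 [[1.0, -140.0, 28.0], [11.0, -133.0, 53.0]]
-128 22 [[1.0, -131.0, 29.0], [10.0, -124.0, 53.0]]
-120 14 [[1.0, -122.0, 35.0], [10.0, -117.0, 54.0]]
-112 17 [[-0.0, -114.0, 28.0], [11.0, -108.0, 53.0]]
-104 43 [[-1.0, -106.0, 24.0], [10.0, -102.0, 52.0]]
T
-184 22 [[-12.0, -184.0, 38.0], [15.0, -180.0, 51.0]]
-176 45 [[-14.0, -179.0, 32.0], [18.0, -173.0, 50.0]]
-168 50 [[-13.0, -171.0, 31.0], [18.0, -166.0, 50.0]]
-160 63 [[-12.0, -163.0, 25.0], [15.0, -157.0, 50.0]]
-144 3 [[-2.0, -141.0, 49.0], [2.0, -140.0, 51.0]]
-136 23 [[-7.0, -138.0, 32.0], [4.0, -132.0, 52.0]]
-128 23 [[-7.0, -130.0, 44.0], [6.0, -126.0, 52.0]]
-120 29 [[-7.0, -123.0, 32.0], [7.0, -117.0, 52.0]]
-112 24 [[-7.0, -115.0, 32.0], [6.0, -109.0, 52.0]]
-104 39 [[-6.0, -106.0, 24.0], [4.0, -101.0, 53.0]]
```

View pics/s7.png

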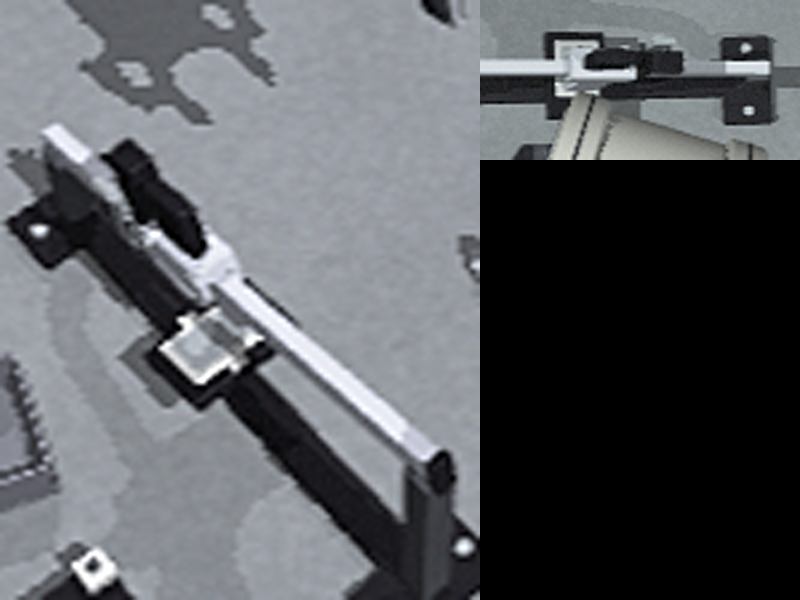

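Picture s7 shows the carrier hanging against the stop: handle at crop (170,205) next to the block at (130,165), nest at (205,355). I'll wait a moment and check that it is at rest and the stop hasn't moved.

Emit:
{"method": "carry_out", "body": {
  "translation": [
    [0, 0, 0],
    [0, 0, 0],
    [0, 0, 0],
    [0, 0, 0],
    [0, 0, 0],
    [0, 0, 0],
    [0, 0, 0],
    [0, 0, 0]
  ],
  "dr": [
    [0, 0, 0],
    [0, 0, 0],
    [0, 0, 0],
    [0, 0, 0],
    [0, 0, 0],
    [0, 0, 0],
    [0, 0, 0],
    [0, 0, 0]
  ],
  "jaw": [60, 60, 60, 60, 60, 60, 60, 60]
}}

```text
time_s: 12.25
eef_pos: [0.5077, 0.0157, 0.3284]
ee_rot: [[0.998, 0.06, -0.012], [0.061, -0.967, 0.247], [0.003, -0.247, -0.969]]
wrist_force: [0.6, 0.4, -0.5]
opening: 0.0514
```

Run:
```python
from h import *
x,u,n=rail();O=np.array([.665,.065,.173]);Z={}
for nm,W in(('scene0',np.load('scene0.npy')),('top0',np.load('top0.npy')),('scene',cloud(cap('scene'))),('top',cloud(cap('top')))):
    d=W.reshape(-1,3)-O;L=np.c_[d@x,d@u,d@n]*1000
    b=L[(abs(L[:,0])<17)&(L[:,2]>41)&(L[:,2]<56)&(L[:,1]>-240)&(L[:,1]<(-185 if '0' in nm else -150))]
    h=L[(abs(L[:,0])<17)&(L[:,2]>41)&(L[:,2]<56)&(L[:,1]>-148)&(L[:,1]<-90)]
    tb=L[(L[:,0]>8)&(L[:,0]<32)&(L[:,2]>22)&(L[:,2]<56)&(L[:,1]>-240)&(L[:,1]<-155)]
    print(nm,'block u',np.percentile(b[:,1],[2,98]),'handle u',np.percentile(h[:,1],[2,98]) if len(h) else '','tab x',np.sort(tb[:,0])[-10:].round(1))
    m=(L[:,0]>-15)&(abs(L[:,1]+120)<45)&(L[:,2]>-95)&(L[:,2]<-65); print(' foot u',np.percentile(L[m][:,1],[3,97]) if m.sum()>9 else '')
```

```text
scene0 block u [-222.5402 -194.9786] handle u  tab x [21.8 22.  22.5 23.1 23.3 24.2 24.3 24.5 25.1 25.1]
 foot u 
top0 block u [-221.6235 -195.3939] handle u  tab x [19.3 19.8 20.8 21.  21.3 21.4 21.5 21.6 21.7 21.8]
 foot u 
scene block u [-184.9205 -158.9617] handle u [-139.2004 -101.7474] tab x [21.3 21.7 22.4 24.1 24.1 24.2 24.3 24.7 25.1 25.2]
 foot u [-151.0884  -92.8435]
top block u [-183.4746 -157.094 ] handle u [-139.9472 -101.844 ] tab x [19.  20.5 20.6 20.6 20.9 21.  21.1 21.4 21.6 21.6]
 foot u [-149.5748  -91.5412]
```

```bash
python3 -c "
from h import *
print(r.close_job());st()"
```

```text
the job is handed in; nothing more can be done
None
the job is handed in; nothing more can be done
```

The job is handed in at about 12 s of the 54 s allowed. The stop is one notch up and locked, and the carrier hangs against it. I squeezed the latch, slid the stop about 40 mm uphill and let go. Then I hung the carrier near the 90 mm point with its arm on the robot's side and released it, and it ran down to the stop.

**Last checks, from both cameras:**
- **Stop:** it sits 36 to 38 mm above its starting place, probably at the low side of the 2 mm play now that the carrier leans on it. That is close to the 36 mm lower limit. Right after I let go of the stop it measured about 40 mm.
- **Latch:** the tab is back out at its locked offset, within about 1 mm of where it started.
- **Carrier:** it hangs in line with the bar, tilted about 0.25 rad with it. The handle was at the same place in two looks about 0.8 s apart.
- **Robot:** the gripper is open and clear of everything. I did not re-measure the bystanders, but the arm never went near them.

**Disagreements:**
- The cameras differ by 2 to 4 mm across the bar. I trusted the scene camera, which agreed with the TCP to about 1 mm.
- The gripper closed to 27 to 28 mm on the stop instead of the expected 30 mm. It also rose about 3 mm while closing, but the slide still moved and locked.

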